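Free a tooth model from its latched split clamp

ROBOT

A 6-joint arm with a two-finger parallel gripper is mounted at the origin on the work surface. World frame = base frame: x ahead of the robot, y to its left, z up, the work surface at z = 0. Lengths are in mm, angles in rad, forces in N, time in s.
With the tool pointing down it reaches from about 275 to 750 mm from the base axis. Payload 10.2 kg.
Tool frame: the origin (TCP) lies midway between the tips of the shut fingers; the grasp point (between the pads) lies 19 mm behind it; z points along the fingers, y is the line along which they close (so a half turn about z gives the same grasp; the last joint's range is limited). The gripper opens to 85 mm and grips with 20 to 120 N. Pads are 22 mm wide; open, the fingers measure 114 mm over their backs; the gripper's body (76 mm by 85 mm) begins 54 mm behind the grasp point. The pads swing forward as they close: fully open they stand 13 mm farther back than shut.
Start: joints at [-1.327, 0.313, 1.498, -0, 1.331, -0.223], TCP at [236.255, -468.844, 231.294] pointing down, gripper open.
Joint ranges: [-2.94, 2.94], [-0.97, 2.17], [0.19, 2.56], [-1.23, 4.37], [0.02, 3.11], [-2.88, 2.88]. Speed limits (rad/s): [2.39, 2.39, 3.01, 3.14, 3.14, 3.14].

INTERFACE

Orientations are given as a unit quaternion [w, x, y, z].
In Python, from rig import ctrl gives the robot as it stands.
- The arm moves only by the tool send_rows, never from a script. Its argument "targets" is a list of rows, each an object with "offset": the shift along the world's x, y, z in cm, a list of three; "spin": the turn about the world's z in rad. A call has 1 to 8 rows; each row is the pose to reach, as a shift and turn from the pose commanded when the call began; what a row does not reach only later rows make up. A row lasts 1/12 s, in which the tool goes at most 41.7 mm and 7.16 degrees, less where a joint would pass 70% of its speed; a pose out of reach is approached as far as the arm can. A call with a gripper value outside its range is refused whole. "grip" is the opening, from 0 (shut) to 1 (fully open), set as the call begins (left out, the last holds). The fingers move at their own pace and stop on an object; "squeeze" is the grip in N (left out, the last holds). Time passes only in rows, so rows that repeat a pose let the fingers close. It gives the time, the measured TCP pose, the force, the opening and the grip force at its end, in the units of the state.
- ctrl.sense(): the state, without advancing time (a new reading comes with each control period).
- ctrl.capture(name): name is "scene" or "top" or "wrist"; returns (picture, depth): 420x560x3 uint8, red, green, blue; 420x560 float32, mm along the optical axis (not along the pixel's ray), 0 where there is no reading.
- ctrl.calibration(name): a dict with "fx", "fy", "cx", "cy" (pixels), "view" (4x4, takes a point from world to camera coordinates); the wrist camera has in their place "mount" (4x4, takes a point from camera to tool coordinates, whose origin is the TCP and whose axes are the flange's). Camera axes: x right, y down, z forward; pixel columns grow to the right and rows downward; lengths in mm; the calibration is good to about 2 mm. The wrist camera is an equidistant fisheye: a pixel r from the principal point sees the ray r / f radians off the axis. A picture is of the moment at which its call begins: read the wrist's pose just before it. calibration takes no time and is no camera call.
- ctrl.finish_job(): hands the job in; it is judged then, once.
Trained networks look in the newest picture that a camera, given by its name, has taken for a name from the list of things; names that differ only in an ending like _2 or _b are one class to them, and where a whole thing is asked for, a point or a joint stands for the part that bears it (a point fixed in the world has none). Each returns a list of dicts, best first, with "conf" (0 to 1); they miss things now and then, are a little off and sometimes report something else, mostly with a low value. They report only what shows in the picture. A call takes as long as a camera call.
- ctrl.search_frame(camera, query): "box" ([left, top, right, bottom] in pixels, round what is visible of it).
- ctrl.place_of(camera, query): "uv" ([column, row] in pixels: a listed point, or the origin of a listed thing).
The state is a dict: "time_s": time; "joints": joint angles; "dq": joint speeds; "tau": joint torques, N m; "eef_pos": TCP position; "ee_rot": TCP orientation; "force": force on the tool from outside, world axes, zero at the start; "wrist_torque": the same for the moment, N m; "grip_width": opening from 0.0 (shut) to 1.0 (fully open); "grip_force": force on a finger pad.
Only numpy, scipy, OpenCV 4.12 (cv2) and the standard library are available. Lean on these libraries where they do the work, as an engineer would, in place of code of your own. Each camera call takes 0.05 s, during which the arm holds its last target. There are 200 camera calls.

TASK

Undo the split clamp and take the plaster tooth model out: lift the red latch lever up and over past its centre until it snaps open and the brass hook is off its keeper, then slide the blue-topped carriage all the way back. Only then lift the model out and set it down gently, upright, wholly on the free part of the black mat, leaving the latch and the carriage open. Leave all the other things on the bench where they stand.

Things in the scene. Friction and masses are not known exactly. Their poses are not given: they have to be found in the camera images.
- clamp: the split clamp, fixed to the bench: dark base plate 295 x 175 x 10 mm (x -130 to +165, y -125 to +50, top at z 10), origin on the bench under the clamped model's centre, x = the way the carriage slides open, z up. Fixed aluminium jaw at x -57 to -32, y -35 to +35, top at z 40. Latch block at x -73 to -27, y -117 to -83, top at z 48. All parts of the clamp stay with it; its place and yaw vary.
- lever (a joint): angle of the latch lever in rad: 0 closed, 1.5 fully open (its stop). Turns about the clamp's y axis through point lever_pivot, the red bar going up and over towards the clamp's +x. Over-centre spring: below 0.6 rad it pulls the lever shut (about 5 N at the bar when closed, falling to zero at 0.6), above 0.6 it throws it open by itself to 1.5. The hook moves with the lever and is off the keeper well before 1.2.
- lever_pivot (a point): the lever's pivot axis, at clamp x -45, y -100, z 62 mm; axes as the clamp.
- lever_bar (a point): centre of the red grip bar at the lever's free end: 14 mm thick, 44 mm long along the clamp's y, 85 mm from the pivot. Closed, the lever slopes from the pivot 35 degrees upward towards the clamp's -x (bar at clamp x -115, z 111 mm, free space below and before it); fully open it leans 31 degrees beyond upright towards +x (bar at clamp x -1, z 135).
- hook_tip (a point): lower end of the brass hook's claw (16 mm wide, along y), which when closed stands behind (+x of) the carriage's keeper lug, at clamp x 53, y -100, z 39 mm; the lug's top is at z 50.
- carriage (a joint): travel of the sliding carriage in m: 0 shut, 0.055 fully back (its stop), along the clamp's +x; friction about 2 N, it stays where left. The hook holds it while the latch is closed.
- push_post (a point): top centre of the carriage's upright post (18 mm thick shaft, 26 mm blue cap, top 96 mm above the bench, cap from z 86), shut at clamp x 82, y 0. The carriage's jaw is at x 34 to 49, y -35 to +35, top at z 42, and a steel lip from it overlaps the model's foot until it is slid back; an arm at x 34 to 49 carries the keeper lug out to y -110. All move with the carriage.
- model: ivory plaster model with pink gum and tooth arch, origin at the centre of its underside, x and y along the clamp's at the start, standing on the base plate (z 10 mm). Foot 64 (x) x 60 (y) x 14 mm, body above it 52 (x) x 60 (y) from z 14 to 44, arch within 42 x 52 on top to z 57. 0.2 to 0.45 kg. Its y faces are free of the jaws.
- mat: black mat fixed on the bench, 240 (x) x 130 (y) x 3 mm, origin at its underside centre.
- tool_jar: white instrument jar standing on the mat at one of its ends or near its middle: 52 mm across, 85 mm tall, instruments to 145 mm; origin underside centre.
- liquid: amber bottle, 56 mm across, 145 mm tall; origin underside centre.
- powder: white jar with blue lid, 68 mm across, 100 mm tall; origin underside centre.
- wax_tin: orange tin, 68 mm across, 60 mm tall; origin underside centre.
- bowl: green bowl, 96 mm across, 60 mm tall; origin underside centre.
- bur_block: blue block 85 x 50 x 32 mm with small burs on it to 51 mm; origin underside centre.
- handpiece: black and silver handpiece lying along its x, 175 mm long (x -70 to +103), 24 mm thick; origin below its axis on the bench.

How it is judged:
By the outcome, as a careful person would: the job done as asked, in the order asked, and still so for the second after the job is handed in, with the robot touching nothing.
It also fails if it takes over 54 s, if anything falls off the work surface, if the arm or the gripper's body presses on something with over 40 N, if the wrist force passes 120 N, or if a joint passes its speed limit or range.

## Working session

There is one attempt and no reset: what is moved stays moved. The work goes in short steps, Python scripts to look and compute and a tool call to move; the robot and the scene stay as the last step left them, time stands still between calls to the robot, and variables do not carry over. Pictures are saved under pics/ and viewed, at most 10 in all, crops included, and the job is handed in when it is done.

Besides the shell and the picture viewer there is one more tool, called after "Call:" as a command line: name --argument value ..., lists and objects as JSON in quotes. send_rows: Moves the arm, as the interface text tells. Its arguments: {"type":"object","properties":{"targets":{"type":"array"},"grip":{"type":"number"},"squeeze":{"type":"number"}},"required":["targets"]}

```bash
ls; mkdir -p pics
cat > h.py <<'E'
import numpy as np, cv2
from rig import ctrl
def cap(cam,fn=None):
    p,d=ctrl.capture(cam)
    if fn: cv2.imwrite('pics/'+fn,p[:,:,::-1])
    return p,d
def cloud(cam,d):
    c=ctrl.calibration(cam); v,u=np.mgrid[:d.shape[0],:d.shape[1]]
    P=np.stack([(u-c['cx'])/c['fx']*d,(v-c['cy'])/c['fy']*d,d,np.ones_like(d)],-1)
    W=P@np.linalg.inv(np.array(c['view'])).T
    W[d<=0]=np.nan
    return W[...,:3]
def proj(cam,p):
    c=ctrl.calibration(cam); q=np.array(c['view'])@np.r_[p,1]
    return [c['fx']*q[0]/q[2]+c['cx'],c['fy']*q[1]/q[2]+c['cy']]
E
python3 - <<'E'
from h import *
s=ctrl.sense();print(s)
for cam in ['scene','top']:
    p,d=cap(cam,cam+'0.png'); np.save(cam+'_d.npy',d); np.save(cam+'_p.npy',p)
    W=cloud(cam,d)
    print(cam,'campos',np.linalg.inv(np.array(ctrl.calibration(cam)['view']))[:3,3].round())
    for n in ['lever_bar','lever_pivot','hook_tip','push_post','model','mat','tool_jar','clamp']:
        for r in ctrl.place_of(cam,n)[:2]:
            u,v=r['uv']; print(n,np.round(r['uv']),round(r['conf'],2),W[int(np.clip(v,0,419)),int(np.clip(u,0,559))].round())
print(ctrl.sense()['time_s'])
E
```

```text
pics
{'time_s': 0.0, 'joints': array([-1.32739693e+00,  3.13494755e-01,  1.49844749e+00, -6.77546478e-06,
        1.33096304e+00, -2.23375214e-01]), 'dq': array([-0.001153  ,  0.00080024, -0.00080958,  0.00037763,  0.00042859,
        0.00108423]), 'tau': array([ 5.30848902e-04, -4.12263572e+01, -2.59740901e+01, -2.17448055e-04,
        4.09340937e-03, -2.90463606e-05]), 'eef_pos': array([ 236.19158065, -468.58858329,  230.70824618]), 'ee_rot': array([-6.56252192e-04,  9.72888185e-01,  2.31275050e-01, -9.86108019e-06]), 'force': array([ 1.29765369,  0.27232606, -0.35726139]), 'wrist_torque': array([-1.34776125e-02,  8.31156244e-03,  2.59656828e-05]), 'grip_force': 0.0, 'grip_width': 1.0015249717986763}
scene campos [1437. -185.  685.]
lever_bar [186. 245.] 0.56 [ 656. -164.  114.]
lever_bar [166. 223.] 0.27 [ 458. -196.   31.]
lever_pivot [222. 253.] 0.73 [ 640. -100.   71.]
lever_pivot [397. 196.] 0.53 [441. 345.  20.]
push_post [249. 194.] 0.76 [478. -16.  95.]
model [219. 242.] 0.8 [547. -93.  31.]
mat [400. 207.] 0.68 [462. 346.  -1.]
tool_jar [396. 196.] 0.9 [441. 345.  20.]
clamp [217. 244.] 0.55 [ 615. -104.   74.]
top campos [ 381.   33. 1114.]
lever_bar [374. 171.] 0.62 [ 644. -167.  118.]
lever_bar [305. 251.] 0.57 [485. -20.  98.]
lever_pivot [338. 189.] 0.68 [621. -97.  70.]
hook_tip [298. 206.] 0.66 [588.  -8.  56.]
push_post [303. 249.] 0.87 [488. -14.  96.]
model [336. 238.] 0.82 [515. -90.  50.]
model [334. 242.] 0.67 [506. -84.  70.]
mat [139. 262.] 0.87 [476. 345.   6.]
mat [334. 239.] 0.25 [511. -82.  66.]
tool_jar [131. 288.] 0.75 [416. 338.  82.]
tool_jar [302. 205.] 0.32 [589. -19.  49.]
clamp [334. 241.] 0.89 [506. -84.  70.]
0.9
```

View pics/top0.png

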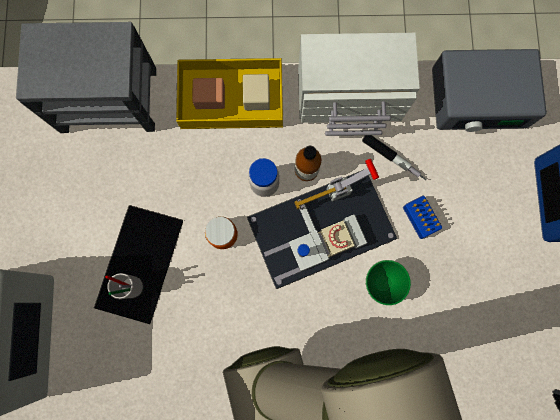

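View pics/scene0.png

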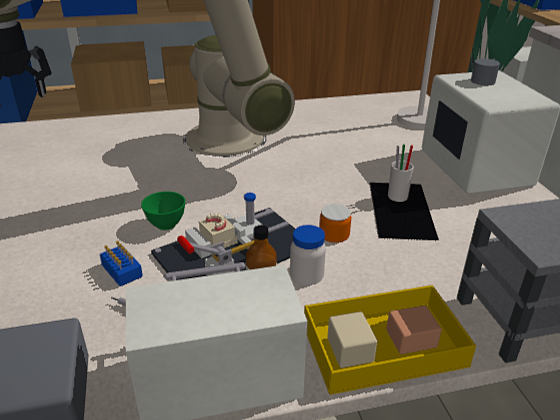

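The top view shows the clamp with the red bar at (372,170), the post at (303,250), the model at (340,237), and the mat at (139,262) with the jar at its lower end (120,287). The scene view agrees with this: the jar stands at the end of the mat nearest the robot. The clamp's +x points to the lower left, at about 113° in the world frame.

```bash
cat > fit.py <<'E'
from h import *
from scipy.optimize import least_squares
p=np.load('top_p.npy').astype(int); d=np.load('top_d.npy'); W=cloud('top',d)
r,g,b=p[...,0],p[...,1],p[...,2]; z=W[...,2]
def rect(m,n):
    m=cv2.morphologyEx(m.astype(np.uint8),cv2.MORPH_OPEN,np.ones((3,3)))
    k,l,st,_=cv2.connectedComponentsWithStats(m); i=1+np.argmax(st[1:,4])
    R=cv2.minAreaRect(W[l==i][:,:2].astype(np.float32)); print(n,R,st[i],np.nanmedian(z[l==i])); return R
X=np.arange(560)[None]+0*r
dark=(r+g+b<150)
R1=rect(dark&(z<25)&(z>-5)&(X>235)&(X<410),'plate')
R2=rect(dark&(z<15)&(X>90)&(X<190),'mat')
red=(r>150)&(g<70)&(b<70)&(X>350)
print('red',np.nanmean(W[red],0),np.nanmin(W[red],0),np.nanmax(W[red],0),red.sum())
blue=(b>130)&(r<80)&(z>85)&(z<105)&(X>285)&(X<320); print('cap',np.nanmean(W[blue],0),blue.sum())
iv=(z>45)&(z<72)&(X>322)&(X<362)&(np.arange(420)[:,None]>215)&(np.arange(420)[:,None]<258)
R3=rect(iv,'model')
print(ctrl.calibration('wrist'))
for n,bx in dict(jar=(100,265,140,300),bottle=(290,140,325,185),powder=(245,150,282,198),wax=(200,212,240,252),bowl=(362,258,414,308)).items():
    w=W[bx[1]:bx[3],bx[0]:bx[2]].reshape(-1,3); t=w[w[:,2]>40]; print(n,np.nanmean(t,0).round(),np.nanmin(t,0).round(),np.nanmax(t,0).round())
E
python3 fit.py
```

```text
plate ((539.512939453125, -73.87239074707031), (156.81602478027344, 278.3795166015625), 21.240171432495117) [ 282  176  111  110 3563] 9.172274652978103
mat ((473.6669006347656, 346.8773193359375), (131.77337646484375, 239.88690185546875), 72.70341491699219) [  95  206   88  118 5446] 2.070296483096172
red [ 650.19972431 -161.14705578  115.64981393] [ 628.63636631 -170.90470264  110.74549107] [ 671.20278064 -150.44293526  121.84604996] 103
cap [486.96010727 -16.07743951  94.71749648] 104
model ((516.4867553710938, -92.72052001953125), (59.84910202026367, 52.04345703125), 20.955799102783203) [323 221  30  33 666] 54.2485722640198
{'fx': 325.19226210127806, 'fy': 325.19226210127806, 'cx': 275.7680008013071, 'cy': 211.34476822848808, 'mount': array([[-9.24477633e-04, -9.52363661e-01, -3.04963281e-01,
         7.73500183e+01],
       [ 9.99999449e-01, -7.28615811e-04, -7.56057916e-04,
        -6.09864620e-01],
       [ 4.97841017e-04, -3.04963812e-01,  9.52363810e-01,
        -1.42759694e+02],
       [ 0.00000000e+00,  0.00000000e+00,  0.00000000e+00,
         1.00000000e+00]])}
jar [422. 359.  79.] [397. 334.  40.] [447. 387. 148.]
bottle [671. -31. 102.] [653. -60.  40.] [704.  -5. 148.]
powder [646.  64.  90.] [619.  32.  40.] [682.  97. 105.]
wax [533. 159.  58.] [501. 127.  41.] [566. 193.  65.]
bowl [ 419. -203.   54.] [ 372. -242.   40.] [ 464. -148.   64.]
```

Run:
```python
from h import *
W=cloud('top',np.load('top_d.npy')).reshape(-1,3); S=cloud('scene',np.load('scene_d.npy')).reshape(-1,3)
A=np.vstack([W,S]); A=A[~np.isnan(A[:,0])]
o=np.array([516.5,-92.7]); a=np.deg2rad(110.96); ex=np.array([np.cos(a),np.sin(a)]); ey=np.array([-ex[1],ex[0]])
C=np.c_[(A[:,:2]-o)@ex,(A[:,:2]-o)@ey,A[:,2]]
m=(abs(A[:,1]+170)<90)&(A[:,0]>655)&(A[:,0]<800)&(A[:,2]>30)
for x in range(660,800,20):
    k=m&(A[:,0]>=x)&(A[:,0]<x+20); print(x,k.sum(),A[k,2].max().round() if k.any() else '')
k=(C[:,0]>-175)&(C[:,0]<-125)&(abs(C[:,1]+100)<60)&(C[:,2]>8); print(C[k].round().tolist()[:20])
```

```text
660 105 121.0
680 0 
700 0 
720 0 
740 1178 140.0
760 351 137.0
780 1686 153.0
[[-170.0, -160.0, 21.0], [-173.0, -160.0, 18.0], [-173.0, -158.0, 24.0], [-167.0, -159.0, 18.0], [-170.0, -158.0, 18.0], [-171.0, -157.0, 22.0], [-173.0, -156.0, 20.0], [-165.0, -158.0, 16.0], [-169.0, -159.0, 11.0], [-169.0, -156.0, 16.0], [-173.0, -157.0, 11.0], [-172.0, -154.0, 21.0], [-174.0, -153.0, 22.0], [-168.0, -156.0, 11.0], [-170.0, -155.0, 12.0], [-171.0, -154.0, 15.0], [-172.0, -152.0, 19.0], [-174.0, -151.0, 18.0], [-171.0, -153.0, 10.0], [-173.0, -151.0, 11.0]]
```

Call:
send_rows --targets '[{"offset": [42.7,27.2,-3.0],"spin": 1.47},{"offset": [42.7,27.2,-3.0],"spin": 1.47},{"offset": [42.7,27.2,-3.0],"spin": 1.47},{"offset": [42.7,27.2,-3.0],"spin": 1.47},{"offset": [42.7,27.2,-3.0],"spin": 1.47},{"offset": [42.7,27.2,-3.0],"spin": 1.47},{"offset": [42.7,27.2,-3.0],"spin": 1.47},{"offset": [42.7,27.2,-3.0],"spin": 1.47}]' --grip 0 --squeeze 30

```text
time_s: 1.57
eef_pos: [518.5, -288.6, 211.5]
ee_rot: [0.0, 0.741, 0.672, -0.0]
force: [1.1, -1.3, -0.4]
grip_width: 0.005
grip_force: 0.0
```

Call:
send_rows --targets '[{"offset": [14.5,9.2,-1.1],"spin": 0.463},{"offset": [14.5,9.2,-1.1],"spin": 0.463},{"offset": [14.5,9.2,-1.1],"spin": 0.463},{"offset": [14.5,9.2,-1.1],"spin": 0.463},{"offset": [14.5,9.2,-1.1],"spin": 0.463},{"offset": [14.5,9.2,-1.1],"spin": 0.463}]'

```text
time_s: 2.07
eef_pos: [663.1, -196.1, 199.1]
ee_rot: [-0.001, 0.568, 0.823, -0.0]
force: [-1.3, -1.0, 0.4]
grip_width: -0.001
grip_force: 0.0
```

Run:
```python
from h import *
s=ctrl.sense(); print(s['eef_pos'],s['ee_rot'],s['joints'])
p,d=cap('wrist','w1.png')
for n in ['lever_bar','push_post']: print(n,ctrl.place_of('wrist',n)[:2])
c=ctrl.calibration('wrist');M=np.array(c['mount'])
from scipy.spatial.transform import Rotation as R
q=s['ee_rot'];T=np.eye(4);T[:3,:3]=R.from_quat([q[1],q[2],q[3],q[0]]).as_matrix();T[:3,3]=s['eef_pos']
V=np.linalg.inv(T@M)
o=np.array([516.5,-92.7]); a=np.deg2rad(110.96); ex=np.array([np.cos(a),np.sin(a)]); ey=np.array([-ex[1],ex[0]])
for n,(x,y,z) in dict(bar=(-115,-100,111),post=(82,0,96),pivot=(-45,-100,62)).items():
    w=np.r_[o+x*ex+y*ey,z,1]; k=V@w; th=np.arctan2(np.hypot(k[0],k[1]),k[2]); f=c['fx']*th/np.hypot(k[0],k[1]); print(n,w[:3].round(),(c['cx']+k[0]*f).round(),(c['cy']+k[1]*f).round())
```

```text
[ 663.1245731  -196.13980032  199.10792642] [-7.15221888e-04  5.68314703e-01  8.22810964e-01 -6.52636218e-05] [-4.56594867e-01  7.21783272e-01  9.43537045e-01  8.19896916e-05
  1.47770640e+00 -8.18486148e-01]
lever_bar [{'uv': [276.6, 170.5], 'conf': 0.78}]
push_post []
bar [ 651. -164.  111.] 277.0 173.0
post [487. -16.  96.] 153.0 -57.0
pivot [626. -99.  62.] 276.0 81.0
```

View pics/w1.png

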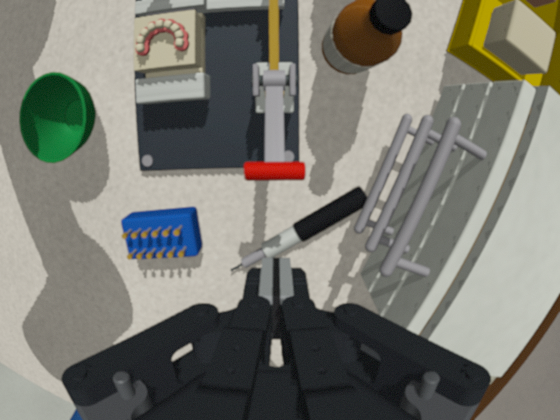

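The wrist view shows the bar at (275,170), where I predicted it, with the shut fingers at (276,265) in front of it and clear space below. I'll go down and then push the bar along its arc.

Call:
send_rows --targets '[{"offset": [0,-0.1,-4.0],"spin": 0},{"offset": [0,-0.1,-8.0],"spin": 0},{"offset": [0,-0.1,-10.4],"spin": 0},{"offset": [0,-0.1,-10.4],"spin": 0},{"offset": [-0.4,0.9,-10.4],"spin": 0},{"offset": [-0.6,1.5,-10.4],"spin": 0}]'

```text
time_s: 2.72
eef_pos: [655.8, -183.9, 98.8]
ee_rot: [0.001, 0.57, 0.821, 0.0]
force: [0.3, 0.2, 0.4]
grip_width: 0.004
grip_force: 0.0
```

Call:
send_rows --targets '[{"offset": [-0.2,0.5,0.4],"spin": 0},{"offset": [-0.5,1.2,1.1],"spin": 0},{"offset": [-0.7,1.9,1.7],"spin": 0},{"offset": [-1.0,2.6,2.2],"spin": 0},{"offset": [-1.3,3.3,2.6],"spin": 0},{"offset": [-1.6,4.1,3.0],"spin": 0},{"offset": [-1.8,4.7,3.2],"spin": 0},{"offset": [-2.0,5.2,3.3],"spin": 0}]'

```text
time_s: 3.38
eef_pos: [636.1, -131.0, 131.6]
ee_rot: [0.001, 0.57, 0.822, 0.0]
force: [-0.3, -1.5, 0.3]
grip_width: -0.001
grip_force: 0.4
```

Run:
```python
from h import *
p,d=cap('top'); W=cloud('top',d); p=p.astype(int)
m=(p[...,0]>150)&(p[...,1]<70)&(p[...,2]<70)&(np.arange(560)[None]>310)&(np.arange(560)[None]<400)&(np.arange(420)[:,None]<260)
print(m.sum(),np.nanmean(W[m],0))
o=np.array([516.5,-92.7]); a=np.deg2rad(110.96); ex=np.array([np.cos(a),np.sin(a)]); ey=np.array([-ex[1],ex[0]])
q=W[m][:,:2]-o; print(np.nanmedian(q@ex),np.nanmedian(q@ey),np.nanmedian(W[m][:,2]))
cv2.imwrite('pics/top1.png',cv2.resize(p[130:300,220:420].astype(np.uint8)[:,:,::-1],None,fx=3,fy=3))
```

```text
0 [nan nan nan]
nan nan nan<stdin>:4: RuntimeWarning: Mean of empty slice
  return np.nanmean(a, axis, out=out, keepdims=keepdims)
```

View pics/top1.png

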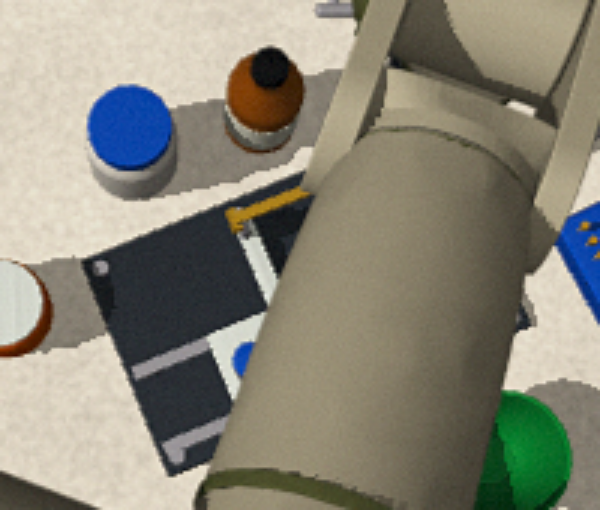

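The arm hides the latch: only the brass hook tip shows, at (235,215) in the crop. I'll raise the tool and check with the wrist camera.

Call:
send_rows --targets '[{"offset": [0.7,-2.0,3.0],"spin": 0},{"offset": [0.7,-2.0,7.0],"spin": 0},{"offset": [0.7,-2.0,9.0],"spin": 0},{"offset": [0.7,-2.0,9.0],"spin": 0}]'

```text
time_s: 3.77
eef_pos: [644.2, -151.6, 225.1]
ee_rot: [0.004, 0.57, 0.822, 0.001]
force: [-0.3, -0.4, 0.1]
grip_width: 0.003
grip_force: 0.0
```

```bash
cat >> h.py <<'E'
from scipy.spatial.transform import Rotation as R
o=np.array([516.5,-92.7]); a=np.deg2rad(110.96); ex=np.array([np.cos(a),np.sin(a)]); ey=np.array([-ex[1],ex[0]])
def wT(s):
    q=s['ee_rot'];T=np.eye(4);T[:3,:3]=R.from_quat([q[1],q[2],q[3],q[0]]).as_matrix();T[:3,3]=s['eef_pos']
    return T@np.array(ctrl.calibration('wrist')['mount'])
def wcloud(s,d):
    c=ctrl.calibration('wrist'); v,u=np.mgrid[:d.shape[0],:d.shape[1]]
    x,y=u-c['cx'],v-c['cy']; r=np.hypot(x,y)+1e-9; t=np.tan(r/c['fx'])*d
    W=np.stack([x/r*t,y/r*t,d,np.ones_like(d)],-1)@wT(s).T; W[d<=0]=np.nan
    return W[...,:3]
def toC(W): return np.stack([(W[...,:2]-o)@ex,(W[...,:2]-o)@ey,W[...,2]],-1)
E
python3 - <<'E'
from h import *
s=ctrl.sense(); p,d=cap('wrist','w2.png'); C=toC(wcloud(s,d)); p=p.astype(int)
m=(p[...,0]>140)&(p[...,1]<60)&(p[...,2]<60)&(C[...,2]>90)
print(s['eef_pos'],m.sum(),np.nanmedian(C[m],0))
E
```

```text
[ 644.21107469 -151.6420176   225.0538258 ] 975 [-21.1152636  -95.85289729 149.68677837]
```

View pics/w2.png

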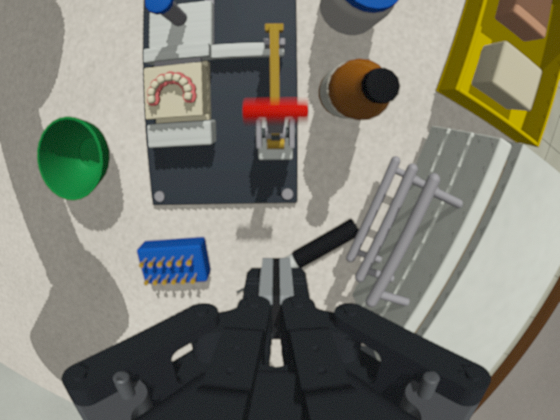

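Run:
```python
from h import *
for i in range(2):
    s=ctrl.sense(); p,d=cap('wrist'); C=toC(wcloud(s,d)); p=p.astype(int)
    m=(p[...,0]>140)&(p[...,1]<60)&(p[...,2]<60)&(C[...,2]>90)
    print(s['time_s'],m.sum(),np.nanmedian(C[m],0),np.nanpercentile(C[m],[5,95],0).round())
    b=(p[...,0]>120)&(p[...,2]<60)&(p[...,1]>80)&(C[...,2]>20)&(abs(C[...,1]+100)<30); Cb=C[b]
    for x in range(-50,70,10):
        k=(Cb[:,0]>=x)&(Cb[:,0]<x+10); print(x,k.sum(),np.median(Cb[k,2]).round(1) if k.any() else '',end=' | ')
    k=C[abs(C[...,1])<20]; k=k[(k[:,0]>70)&(k[:,2]>85)&(k[:,2]<110)]; print('post',np.median(k,0))
```

```text
3.8167 918 [ -3.39726782 -95.47999281 141.70043205] [[  -8. -115.  137.]
 [   2.  -78.  143.]]
-50 15 75.9 | -40 0  | -30 0  | -20 0  | -10 2 142.5 | 0 72 141.3 | 10 66 79.3 | 20 86 80.1 | 30 89 80.7 | 40 91 81.6 | 50 123 81.4 | 60 0  | post [76.75941687  1.41729688 95.59350791]
3.8667 877 [  1.42088    -97.88803929 141.19173603] [[  -3. -117.  139.]
 [   6.  -79.  143.]]
-50 21 75.6 | -40 1 75.8 | -30 0  | -20 0  | -10 0  | 0 1 137.5 | 10 61 79.7 | 20 88 80.3 | 30 83 81.1 | 40 88 82.0 | 50 141 82.0 | 60 0  | post [76.92670842  1.27738858 95.65880039]
```

The latch is fully open: the bar is at x≈0 with its top at z≈141, and the hook is raised. Next I'll slide the carriage by pushing its post.

Call:
send_rows --targets '[{"offset": [-3.6,2.6,0],"spin": 0},{"offset": [-7.3,5.3,0],"spin": 0},{"offset": [-10.9,7.9,0],"spin": 0},{"offset": [-14.6,10.6,0],"spin": 0},{"offset": [-14.6,10.6,-4.0],"spin": 0},{"offset": [-14.6,10.6,-8.0],"spin": 0},{"offset": [-14.6,10.6,-12.0],"spin": 0},{"offset": [-14.6,10.6,-14.7],"spin": 0}]'

```text
time_s: 4.58
eef_pos: [494.3, -43.9, 68.5]
ee_rot: [-0.003, 0.569, 0.822, -0.001]
force: [0.8, -0.1, -0.3]
grip_width: 0.0
grip_force: 0.0
```

Run:
```python
from h import *
s=ctrl.sense(); p,d=cap('wrist'); s=ctrl.sense(); C=toC(wcloud(s,d)); t=toC(s['eef_pos']); print(t,s['eef_pos'],s['force'])
k=C[abs(C[...,1])<20]; k=k[(k[:,0]>65)&(k[:,2]>85)&(k[:,2]<110)]; print('cap',len(k),np.median(k,0),k.min(0),k.max(0))
```

```text
[54.59132172  4.9278379  64.73803969] [492.37004051 -43.48373187  64.73803969] [-4.19381277  0.81446273 -5.02364591]
cap 4334 [82.30535387  4.42895897 92.39251447] [ 65.04838552 -19.11622403  85.00120243] [ 96.95995975  19.05765403 109.99882967]
```

Call:
send_rows --targets '[{"offset": [0,0,0],"spin": 0}]'

```text
time_s: 4.72
eef_pos: [494.9, -44.3, 70.1]
ee_rot: [-0.003, 0.569, 0.822, -0.001]
force: [-0.1, -0.5, 1.1]
grip_width: 0.006
grip_force: 0.0
```

Run:
```python
from h import *
s=ctrl.sense(); print(toC(s['eef_pos']),s['force'],s['dq'].round(3)); s=ctrl.sense(); p,d=cap('wrist'); 
C=toC(wcloud(s,d)); k=C[abs(C[...,1])<20]; k=k[(k[:,0]>65)&(k[:,2]>85)&(k[:,2]<100)]; print('cap',np.median(k,0))
```

```text
[52.89192887  2.89720854 70.09057969] [-0.07446898 -0.4782878   1.07485187] [ 0.001 -0.066 -0.076 -0.     0.036  0.001]
cap [84.87953625  2.56712727 95.90922628]
```

Call:
send_rows --targets '[{"offset": [0.1,0.6,0.6],"spin": 0},{"offset": [-0.1,1.4,0.6],"spin": 0},{"offset": [-0.5,2.3,0.6],"spin": 0},{"offset": [-0.8,3.2,0.6],"spin": 0},{"offset": [-1.1,4.1,0.6],"spin": 0},{"offset": [-1.4,4.8,0.6],"spin": 0},{"offset": [-1.6,5.3,0.6],"spin": 0},{"offset": [-1.6,5.3,0.6],"spin": 0}]'

```text
time_s: 5.43
eef_pos: [480.1, 9.3, 78.5]
ee_rot: [-0.001, 0.569, 0.822, -0.0]
force: [-0.4, 0.1, 0.6]
grip_width: 0.004
grip_force: 0.0
```

Run:
```python
from h import *
s=ctrl.sense(); print(toC(s['eef_pos']),s['force'],s['dq'].round(3)); p,d=cap('top'); p=p.astype(int)
C=toC(cloud('top',d)); m=(p[...,2]>130)&(p[...,0]<80)&(C[...,2]>85)&(C[...,2]<105)&(abs(C[...,1])<25)&(abs(C[...,0]-110)<60); print('cap',m.sum(),np.mean(C[m],0))
s=ctrl.sense(); p,d=cap('wrist'); 
C=toC(wcloud(s,d)); k=C[abs(C[...,1])<20]; k=k[(k[:,0]>65)&(k[:,2]>85)&(k[:,2]<100)]; print('cap',np.median(k,0))
```

```text
[108.23480968  -2.49303785  78.45367535] [-0.42171818  0.07999663  0.64920951] [-0.02   0.013 -0.01  -0.002  0.005 -0.02 ]
cap 0 [nan nan nan]
cap [132.36249343   1.74043365  95.80898915]
  return _methods._mean(a, axis=axis, dtype=dtype,
  ret = um.true_divide(
```

Call:
send_rows --targets '[{"offset": [-0.1,0.3,0],"spin": 0},{"offset": [-0.2,0.5,0],"spin": 0},{"offset": [-0.2,0.6,0],"spin": 0},{"offset": [-0.2,0.6,0],"spin": 0}]'

```text
time_s: 5.87
eef_pos: [478.7, 14.0, 78.4]
ee_rot: [-0.0, 0.57, 0.822, -0.0]
force: [0.2, -0.2, -0.2]
grip_width: -0.002
grip_force: 0.2
```

Call:
send_rows --targets '[{"offset": [-0.1,0.2,0],"spin": 0},{"offset": [-0.1,0.2,0],"spin": 0}]'

```text
time_s: 6.03
eef_pos: [478.6, 14.5, 78.6]
ee_rot: [0.002, 0.569, 0.822, -0.001]
force: [2.2, -10.3, -4.1]
grip_width: -0.001
grip_force: 5.7
```

Force at the post rose to about 10 N, so the carriage is on its stop. Next I'll back off, rise, open the gripper and look at the model.

Call:
send_rows --targets '[{"offset": [0.4,-1.0,0],"spin": 0},{"offset": [0.4,-1.2,3.0],"spin": 0},{"offset": [0.4,-1.2,7.0],"spin": 0},{"offset": [1.4,-4.2,10.0],"spin": 0},{"offset": [2.6,-7.5,12.0],"spin": 0},{"offset": [3.8,-10.8,12.0],"spin": 0},{"offset": [3.8,-10.8,12.0],"spin": 0}]'

```text
time_s: 6.62
eef_pos: [517.6, -97.2, 199.7]
ee_rot: [0.002, 0.571, 0.821, 0.0]
force: [0.3, 0.0, -0.9]
grip_width: -0.0
grip_force: 0.0
```

Call:
send_rows --targets '[{"offset": [0,0,0],"spin": 0},{"offset": [0,0,0],"spin": 0},{"offset": [0,0,0],"spin": 0},{"offset": [0,0,0],"spin": 0}]' --grip 1

```text
time_s: 6.95
eef_pos: [515.7, -91.1, 198.4]
ee_rot: [-0.0, 0.569, 0.822, 0.0]
force: [0.0, -0.2, -0.0]
grip_width: 0.565
grip_force: 0.0
```

Run:
```python
from h import *
s=ctrl.sense(); print(toC(s['eef_pos']),s['eef_pos'],s['dq'].round(3)); p,d=cap('wrist','w3.png')
C=toC(wcloud(s,d)); p=p.astype(int)
k=C[abs(C[...,1])<20]; k=k[(k[:,0]>65)&(k[:,2]>85)&(k[:,2]<100)]; print('cap',np.median(k,0))
m=(C[...,2]>47)&(C[...,2]<75)&(abs(C[...,0])<40)&(abs(C[...,1])<42)
m=cv2.morphologyEx(m.astype(np.uint8),cv2.MORPH_OPEN,np.ones((3,3)))>0
print(m.sum(),cv2.minAreaRect(C[m][:,:2].astype(np.float32)))
r=(p[...,0]>140)&(p[...,1]<60)&(p[...,2]<60)&(C[...,2]>90); print('bar',np.median(C[r],0))
```

```text
[  1.76959628   0.22476611 198.4113436 ] [515.6570935  -91.12789968 198.4113436 ] [ 0.001 -0.001 -0.003 -0.003  0.002 -0.002]
cap [136.94550078   2.69646134  95.88644701]
3613 ((1.0508861541748047, 2.396341323852539), (53.04756164550781, 60.21967697143555), 0.08094346523284912)
bar [  3.07381084 -96.83616067 140.87610853]
```

View pics/w3.png

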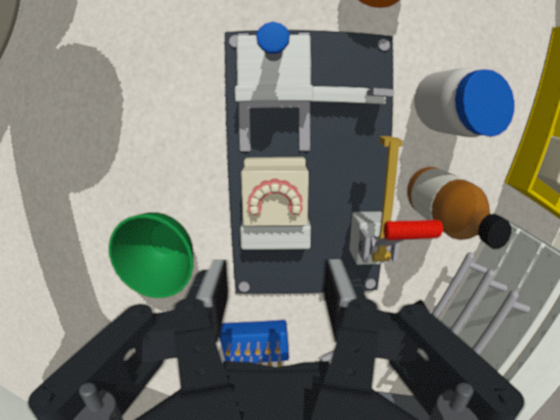

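The wrist view shows the carriage fully back (cap at (273,37)), the latch open (bar at (412,229)), and the model at (275,193) free of the lip. Before going down I'll check the open gripper's clearance to the bar.

Run:
```python
from h import *
for i in range(4): s=ctrl.sense(); p,d=cap('wrist')
s=ctrl.sense(); print(s['grip_width']); C=toC(wcloud(s,d)); t=toC(s['eef_pos']); g=(C-t).reshape(-1,3); g=g[g[:,2]>-5]
for z in range(0,160,10):
    k=g[(g[:,2]>=z)&(g[:,2]<z+10)]; 
    if len(k): print(z,len(k),k.min(0).round(),k.max(0).round())
```

```text
0.9732782182055087
0 11 [ -7. -38.   9.] [ 7. 40. 10.]
10 660 [-11. -50.  10.] [13. 51. 20.]
20 1137 [-10. -52.  20.] [13. 53. 30.]
30 1350 [-11. -51.  30.] [13. 53. 40.]
40 1324 [-11. -51.  40.] [13. 53. 50.]
50 1812 [-11. -69.  50.] [16. 71. 60.]
60 6081 [-13. -69.  60.] [18. 71. 70.]
70 6425 [-14. -70.  70.] [20. 71. 80.]
80 9596 [-13. -69.  80.] [19. 71. 90.]
90 8780 [  1. -69.  90.] [ 22.  71. 100.]
100 3002 [  5. -69. 100.] [ 22.  71. 110.]
110 17 [ 12. -67. 110.] [ 16.  69. 111.]
```

Call:
send_rows --targets '[{"offset": [0,0,-2.0],"spin": 0},{"offset": [0,0,-4.5],"spin": 0},{"offset": [0,0,-7.0],"spin": 0},{"offset": [0,0,-9.5],"spin": 0},{"offset": [0,0,-12.0],"spin": 0},{"offset": [0,0,-14.0],"spin": 0},{"offset": [0,0,-15.5],"spin": 0},{"offset": [0,0,-16.5],"spin": 0}]' --grip 0.88

```text
time_s: 7.87
eef_pos: [515.3, -91.7, 32.0]
ee_rot: [-0.001, 0.569, 0.822, -0.0]
force: [-0.1, -0.2, -0.2]
grip_width: 0.881
grip_force: 0.0
```

Call:
send_rows --targets '[{"offset": [0,0,-0.6],"spin": 0},{"offset": [0,0,-1.2],"spin": 0},{"offset": [0,0,-1.7],"spin": 0},{"offset": [0,0,-1.7],"spin": 0},{"offset": [0,0,-1.7],"spin": 0}]'

```text
time_s: 8.28
eef_pos: [516.1, -92.1, 16.9]
ee_rot: [0.0, 0.569, 0.822, 0.0]
force: [-0.0, 0.6, 0.7]
grip_width: 0.88
grip_force: 0.0
```

Call:
send_rows --targets '[{"offset": [0,0,0],"spin": 0},{"offset": [0,0,0],"spin": 0},{"offset": [0,0,0],"spin": 0},{"offset": [0,0,0],"spin": 0},{"offset": [0,0,0],"spin": 0},{"offset": [0,0,0],"spin": 0}]' --grip 0.3 --squeeze 40

```text
time_s: 8.78
eef_pos: [516.3, -92.2, 17.3]
ee_rot: [0.001, 0.569, 0.822, 0.0]
force: [-1.3, 0.7, 5.7]
grip_width: 0.699
grip_force: 45.0
```

Call:
send_rows --targets '[{"offset": [0,0,0.3],"spin": 0},{"offset": [0,0,1.0],"spin": 0},{"offset": [0,0,2.0],"spin": 0},{"offset": [0,0,2.0],"spin": 0},{"offset": [0,0,2.0],"spin": 0}]'

```text
time_s: 9.2
eef_pos: [516.1, -92.1, 37.2]
ee_rot: [0.001, 0.569, 0.822, 0.0]
force: [-0.7, -0.4, -2.6]
grip_width: 0.697
grip_force: 44.2
```

Call:
send_rows --targets '[{"offset": [0,0,0.8],"spin": 0},{"offset": [0,0,2.4],"spin": 0},{"offset": [0,0,4.8],"spin": 0},{"offset": [0,0,7.4],"spin": 0},{"offset": [0,0,10.0],"spin": 0},{"offset": [0,0.5,12.2],"spin": 0},{"offset": [0,2.0,13.3],"spin": 0},{"offset": [0.1,4.5,13.5],"spin": 0}]'

```text
time_s: 9.87
eef_pos: [517.7, -48.2, 174.3]
ee_rot: [0.002, 0.57, 0.821, 0.0]
force: [-0.2, 0.6, -3.6]
grip_width: 0.697
grip_force: 44.5
```

Call:
send_rows --targets '[{"offset": [0.1,3,0],"spin": 0},{"offset": [0.2,6.3,0],"spin": 0},{"offset": [0.4,9.6,0],"spin": 0},{"offset": [0.5,12.9,0],"spin": 0},{"offset": [0.6,16.2,0],"spin": 0},{"offset": [0.7,19.5,0],"spin": 0},{"offset": [0.8,22.8,0],"spin": 0},{"offset": [0.9,26,0],"spin": 0}]'

```text
time_s: 10.53
eef_pos: [525.5, 214.7, 171.8]
ee_rot: [-0.0, 0.569, 0.822, -0.0]
force: [-0.2, -0.4, -3.4]
grip_width: 0.696
grip_force: 44.5
```

Call:
send_rows --targets '[{"offset": [0.2,3.2,0],"spin": 0},{"offset": [0.3,6.2,0],"spin": 0},{"offset": [0.4,8.8,0],"spin": 0},{"offset": [0.5,10.6,0],"spin": 0},{"offset": [0.5,11.4,0],"spin": 0},{"offset": [0.5,11.4,0],"spin": 0},{"offset": [0.5,11.4,0],"spin": 0}]'

```text
time_s: 11.12
eef_pos: [530.8, 326.2, 171.4]
ee_rot: [-0.0, 0.569, 0.822, -0.0]
force: [0.6, -0.3, -3.4]
grip_width: 0.693
grip_force: 44.4
```

Run:
```python
from h import *
s=ctrl.sense(); print(s['eef_pos'],s['dq'].round(3)); p,d=cap('wrist','w4.png'); W=wcloud(s,d)
m=(p.astype(int).sum(2)<110)&(W[...,2]<15)&(W[...,2]>-8)
q=(W[...,:2]-[473.7,346.9]); L=q@[0.955,-0.297]; T=q@[0.297,0.955]
k=m&(abs(L)<140)&(abs(T)<90); print('mat L',np.percentile(L[k],[.5,99.5]),'T',np.percentile(T[k],[.5,99.5]),np.median(W[k][:,2]))
j=(W[...,2]>30)&(W[...,2]<90)&(abs(L+55)<45)&(abs(T)<60); print('jar',np.percentile(L[j],[1,99]),np.percentile(T[j],[1,99]))
```

```text
[530.81161076 326.24653455 171.42176585] [-0.022 -0.009  0.01  -0.001 -0.004  0.001]
mat L [-119.32102796  112.69782115] T [-62.78420015  62.50937154] 3.141598748678234
jar [-79.57014933 -30.79467548] [-26.09230069  22.40526071]
```

View pics/w4.png

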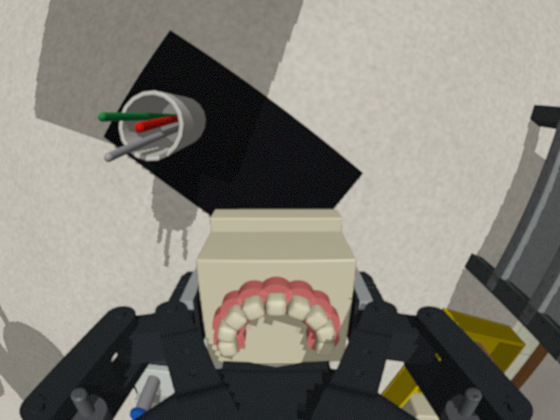

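The wrist view shows the model held level at (275,290). The jar is at (160,120) on the far end of the mat, and the free end is under the model. I'll lower it there.

Call:
send_rows --targets '[{"offset": [0,0.2,-1.5],"spin": 0},{"offset": [0,0.2,-4.0],"spin": 0},{"offset": [0,0.2,-7.0],"spin": 0},{"offset": [0,0.2,-10.0],"spin": 0},{"offset": [0,0.2,-12.5],"spin": 0},{"offset": [0,0.2,-14.2],"spin": 0},{"offset": [0,0.2,-15.0],"spin": 0},{"offset": [0,0.2,-15.0],"spin": 0}]'

```text
time_s: 11.83
eef_pos: [530.4, 327.6, 20.2]
ee_rot: [-0.001, 0.57, 0.822, -0.001]
force: [-1.0, -0.5, -4.0]
grip_width: 0.696
grip_force: 44.3
```

Call:
send_rows --targets '[{"offset": [0,0,0],"spin": 0},{"offset": [0,0,-0.2],"spin": 0},{"offset": [0,0,-0.4],"spin": 0},{"offset": [0,0,-0.6],"spin": 0},{"offset": [0,0,-0.7],"spin": 0},{"offset": [0,0,-0.8],"spin": 0},{"offset": [0,0,-0.8],"spin": 0}]'

```text
time_s: 12.42
eef_pos: [530.8, 328.9, 13.5]
ee_rot: [-0.0, 0.569, 0.822, -0.0]
force: [-0.4, -0.1, -2.5]
grip_width: 0.695
grip_force: 44.3
```

Not touching yet (force is still -2.5 to -3 N), so I'll go on in 1 mm steps.

Call:
send_rows --targets '[{"offset": [0,0,-0.1],"spin": 0},{"offset": [0,0,-0.1],"spin": 0},{"offset": [0,0,-0.2],"spin": 0},{"offset": [0,0,-0.2],"spin": 0},{"offset": [0,0,-0.2],"spin": 0}]'

```text
time_s: 12.83
eef_pos: [530.9, 328.9, 11.5]
ee_rot: [-0.0, 0.57, 0.822, -0.0]
force: [0.1, -0.5, -2.9]
grip_width: 0.695
grip_force: 44.3
```

Call:
send_rows --targets '[{"offset": [0,0,-0.1],"spin": 0},{"offset": [0,0,-0.1],"spin": 0},{"offset": [0,0,-0.1],"spin": 0}]'

```text
time_s: 13.08
eef_pos: [530.9, 328.9, 10.5]
ee_rot: [-0.0, 0.57, 0.822, -0.0]
force: [0.1, -0.3, -4.5]
grip_width: 0.7
grip_force: 44.3
```

Call:
send_rows --targets '[{"offset": [0,0,-0.1],"spin": 0},{"offset": [0,0,-0.1],"spin": 0},{"offset": [0,0,-0.1],"spin": 0}]'

```text
time_s: 13.33
eef_pos: [531.0, 329.0, 10.3]
ee_rot: [0.0, 0.569, 0.822, 0.0]
force: [-4.2, -2.0, 5.8]
grip_width: 0.698
grip_force: 45.2
```

The model has touched down (force is now +5.8 N), so I'll release it.

Call:
send_rows --targets '[{"offset": [0,0,0],"spin": 0},{"offset": [0,0,0],"spin": 0},{"offset": [0,0,0],"spin": 0},{"offset": [0,0,0],"spin": 0},{"offset": [0,0,0],"spin": 0}]' --grip 0.9

```text
time_s: 13.75
eef_pos: [530.9, 328.9, 9.5]
ee_rot: [0.0, 0.57, 0.822, 0.0]
force: [0.2, 0.7, 0.6]
grip_width: 0.903
grip_force: 0.0
```

Call:
send_rows --targets '[{"offset": [0,0,0.5],"spin": 0},{"offset": [0,0,2.0],"spin": 0},{"offset": [0,0,4.5],"spin": 0},{"offset": [0,0,8.0],"spin": 0},{"offset": [0,0,11.5],"spin": 0},{"offset": [0,0,15.0],"spin": 0},{"offset": [0,0,18.0],"spin": 0},{"offset": [0,0,20.0],"spin": 0}]'

```text
time_s: 14.42
eef_pos: [531.4, 329.2, 213.7]
ee_rot: [0.001, 0.569, 0.822, 0.002]
force: [-0.2, -0.2, 0.4]
grip_width: 0.899
grip_force: 0.0
```

Call:
send_rows --targets '[{"offset": [-1.5,-3.5,1],"spin": 0},{"offset": [-3,-7,1],"spin": 0},{"offset": [-4.5,-10.5,1],"spin": 0},{"offset": [-6,-14,1],"spin": 0},{"offset": [-7.5,-17.5,1],"spin": 0},{"offset": [-9,-20,1],"spin": 0},{"offset": [-9,-20,1],"spin": 0},{"offset": [-9,-20,1],"spin": 0}]'

```text
time_s: 15.08
eef_pos: [440.8, 128.2, 220.4]
ee_rot: [0.001, 0.57, 0.821, 0.0]
force: [-0.2, 0.5, 0.2]
grip_width: 0.897
grip_force: 0.0
```

Run:
```python
from h import *
p,d=cap('top','top9.png'); W=cloud('top',d); C=toC(W); pi=p.astype(int)
s=ctrl.sense(); print(s['time_s'],s['eef_pos'],s['force'])
q=(W[...,:2]-[473.7,346.9]); L=q@[0.955,-0.297]; T=q@[0.297,0.955]
m=(W[...,2]>38)&(W[...,2]<65)&(abs(L-60)<60)&(abs(T)<60); 
if m.any(): print('model',cv2.minAreaRect(np.c_[L[m],T[m]].astype(np.float32)),W[m].mean(0),np.percentile(W[m][:,2],[5,50,98]))
b=(pi[...,2]>130)&(pi[...,0]<80)&(C[...,2]>85)&(C[...,2]<105)&(abs(C[...,1])<25); print('cap',b.sum(),C[b].mean(0))
r=(pi[...,0]>140)&(pi[...,1]<60)&(pi[...,2]<60)&(C[...,2]>90)&(abs(C[...,1]+100)<40); print('bar',r.sum(),np.nanmedian(C[r],0))
```

```text
15.1333 [441.17531964 128.87887677 220.19465391] [-0.35182008 -1.26525547 -0.35504405]
model ((62.17450714111328, -0.12075042724609375), (61.87550735473633, 52.16518020629883), 37.453895568847656) [533.46987436 330.3105604   48.98134485] [42.66183121 47.37851982 60.31173187]
cap 107 [137.41555197   0.35840062  95.12075744]
bar 110 [  1.19419433 -98.95756391 140.10794807]
```

View pics/top9.png

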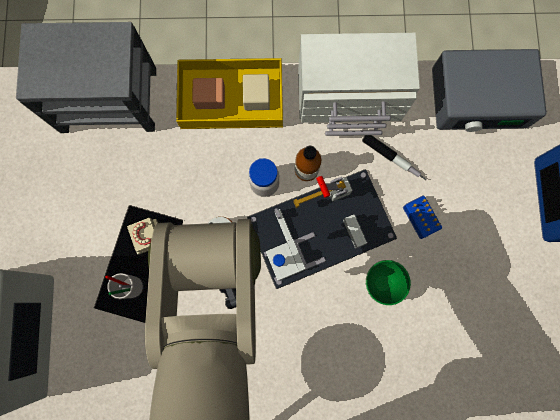

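The top view shows the model upright on the mat's free end at (142,235), the carriage back with its cap at (279,260), and the latch bar open at (323,187). The other things are where they stood; the wax tin is partly hidden by the arm, which passed well above it.

```bash
python3 -c "
from rig import ctrl
print(ctrl.finish_job())"
```

```text
the job is handed in; nothing more can be done
None
```

The job is handed in at about 15 s: the latch is open, the carriage is fully back, and the plaster model stands upright on the free end of the mat, with nothing else seen to have moved.

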